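Heft the returned tablet bottles and sort them by what is left

TASK

The three identical white tablet bottles in the white returns tote can only be told apart by hefting them: lift each one to feel its weight, then stand it with its kind, under about 220 g in the grey slatted crate (empties), from about 220 to 350 g in the shallow steel tray (part-used), over about 350 g in the cardboard shelf box (full stock). Set every bottle down gently, upright on the floor of its container, do not tip or drop any, and leave everything else, in the containers and on the bench, where it stands.

Things in the scene. Friction and masses are not known exactly. Their poses are not given: they have to be found in the camera images.
- bottle_1: one of three outwardly identical closed tablet bottles, standing in the tote: opaque white plastic, 150 mm tall, round body 68 mm across up to 95 mm above its base, shoulder narrowing to 50 mm at 111 mm, round ribbed cap 48 mm across from 118 to 150 mm (does not turn), plain label. Weighs 80 g (empty) to 500 g (full), drawn afresh for each bottle. Origin: centre of the underside, z up
- bottle_2: one of three outwardly identical closed tablet bottles, standing in the tote: opaque white plastic, 150 mm tall, round body 68 mm across up to 95 mm above its base, shoulder narrowing to 50 mm at 111 mm, round ribbed cap 48 mm across from 118 to 150 mm (does not turn), plain label. Weighs 80 g (empty) to 500 g (full), drawn afresh for each bottle. Origin: centre of the underside, z up
- bottle_3: one of three outwardly identical closed tablet bottles, standing in the tote: opaque white plastic, 150 mm tall, round body 68 mm across up to 95 mm above its base, shoulder narrowing to 50 mm at 111 mm, round ribbed cap 48 mm across from 118 to 150 mm (does not turn), plain label. Weighs 80 g (empty) to 500 g (full), drawn afresh for each bottle. Origin: centre of the underside, z up
- tote: returns tote, fixed: square open white plastic box with a flat flange, 190 mm outside (200 mm over the flange), walls 75 mm high and 5 mm thick, floor top 5 mm above the bench; holds the three bottles and the clear infusion bottle, one near each corner about 45 mm from the middle along its x and y. Origin: centre of its underside; x and y along its sides
- slat_crate: container for nearly empty bottles, fixed: square grey plastic crate with slatted sides, 180 mm outside, 170 mm inside, walls 77 mm high, floor top 5 mm above the bench. Origin: centre of its underside; x and y along its sides
- steel_tray: container for part-used bottles, fixed: square shallow stainless steel tray, 180 mm outside (192 mm over its rim), 170 mm inside, walls 28 mm high, floor top 5 mm above the bench. Origin: centre of its underside; x and y along its sides
- shelf_box: container for nearly full bottles, fixed: square brown cardboard shelf box, 180 mm outside, 170 mm inside, walls 65 mm high, cut down to 28 mm at the front (its -x side), floor top 5 mm above the bench. Origin: centre of its underside; x and y along its sides
- infusion: tall clear plastic infusion bottle, 66 mm in diameter, 200 mm tall, white cap, standing in the tote with the three bottles; a bystander, to be left there. Origin: centre of the underside
- jar: squat white plastic ointment jar, 66 mm in diameter over its lid, 65 mm tall. Origin: centre of the underside; a bystander already standing at one corner of one of the three sorting containers (which one varies), to be left there
- packet: upright white paper medicine packet, 56 (x) by 46 (y) by 92 mm tall. Origin: centre of the underside; a bystander already standing at one corner of one of the three sorting containers (which one varies), to be left there
- amber: small amber glass bottle with a black cap, 52 mm in diameter, 97 mm tall. Origin: centre of the underside; a bystander already standing at one corner of one of the three sorting containers (which one varies), to be left there
- dish: blue plastic kidney dish lying at the back of the bench, bean-shaped, about 96 (x) by 204 (y) by 38 mm; bystander. Origin: centre of the underside
- big_bottle: large clear plastic solution bottle with a blue cap, 84 mm in diameter, 240 mm tall, far left on the bench; bystander. Origin: centre of the underside
- carton: closed cardboard carton, 75 (x) by 135 (y) by 70 mm tall, far right on the bench; bystander. Origin: centre of the underside
- vial: small glass injection vial, 27 mm in diameter, 55 mm tall, at the back of the bench; bystander. Origin: centre of the underside

How it is judged:
At the end, for the whole second after the job is handed in: Each bottle stands upright (within 0.1 rad), released and at rest on the floor of its container, axis within 85 mm of its middle along both sides: slatted crate under 220 g, steel tray 220 to 350 g, shelf box over 350 g; within 30 g of a limit either neighbour is accepted (((x of bottle_1 in the frame of slat_crate between -0.085 and 0.085 m and y of bottle_1 in the frame of slat_crate between -0.085 and 0.085 m and z of bottle_1 in the frame of slat_crate below 0.012 m and contact force between bottle_1 and slat_crate between 0.294 and 2.453 N) or (x of bottle_1 in the frame of steel_tray between -0.085 and 0.085 m and y of bottle_1 in the frame of steel_tray between -0.085 and 0.085 m and z of bottle_1 in the frame of steel_tray below 0.012 m and contact force between bottle_1 and steel_tray between 1.864 and 3.728 N) or (x of bottle_1 in the frame of shelf_box between -0.085 and 0.085 m and y of bottle_1 in the frame of shelf_box between -0.085 and 0.085 m and z of bottle_1 in the frame of shelf_box below 0.012 m and contact force between bottle_1 and shelf_box between 3.139 and 9.81 N)) and angle between each of bottle_1, bottle_2, bottle_3's own z axis and vertical below 0.1 rad and linear speed of each of bottle_1, bottle_2, bottle_3 below 0.02 m/s and contact force between each of bottle_1, bottle_2, bottle_3 and the fingers below 0.05 N and ((x of bottle_2 in the frame of slat_crate between -0.085 and 0.085 m and y of bottle_2 in the frame of slat_crate between -0.085 and 0.085 m and z of bottle_2 in the frame of slat_crate below 0.012 m and contact force between bottle_2 and slat_crate between 0.294 and 2.453 N) or (x of bottle_2 in the frame of steel_tray between -0.085 and 0.085 m and y of bottle_2 in the frame of steel_tray between -0.085 and 0.085 m and z of bottle_2 in the frame of steel_tray below 0.012 m and contact force between bottle_2 and steel_tray between 1.864 and 3.728 N) or (x of bottle_2 in the frame of shelf_box between -0.085 and 0.085 m and y of bottle_2 in the frame of shelf_box between -0.085 and 0.085 m and z of bottle_2 in the frame of shelf_box below 0.012 m and contact force between bottle_2 and shelf_box between 3.139 and 9.81 N)) and ((x of bottle_3 in the frame of slat_crate between -0.085 and 0.085 m and y of bottle_3 in the frame of slat_crate between -0.085 and 0.085 m and z of bottle_3 in the frame of slat_crate below 0.012 m and contact force between bottle_3 and slat_crate between 0.294 and 2.453 N) or (x of bottle_3 in the frame of steel_tray between -0.085 and 0.085 m and y of bottle_3 in the frame of steel_tray between -0.085 and 0.085 m and z of bottle_3 in the frame of steel_tray below 0.012 m and contact force between bottle_3 and steel_tray between 1.864 and 3.728 N) or (x of bottle_3 in the frame of shelf_box between -0.085 and 0.085 m and y of bottle_3 in the frame of shelf_box between -0.085 and 0.085 m and z of bottle_3 in the frame of shelf_box below 0.012 m and contact force between bottle_3 and shelf_box between 3.139 and 9.81 N))); the robot touches nothing.
It fails at once if a tablet bottle tips over or is carried far from upright (more than about 30 degrees) (angle between any of bottle_1, bottle_2, bottle_3's own z axis and vertical above 0.52 rad).
It fails at once if a tablet bottle is dropped (falls freely more than about 20 mm) or is banged down in its container ((contact force between bottle_1 and the fingers below 0.01 N and linear speed of bottle_1 above 0.6 m/s) or (contact force between bottle_2 and the fingers below 0.01 N and linear speed of bottle_2 above 0.6 m/s) or (contact force between bottle_3 and the fingers below 0.01 N and linear speed of bottle_3 above 0.6 m/s) or contact force between any of bottle_1, bottle_2, bottle_3 and slat_crate above 60 N or contact force between any of bottle_1, bottle_2, bottle_3 and steel_tray above 60 N or contact force between any of bottle_1, bottle_2, bottle_3 and shelf_box above 60 N).
It fails at once if a bystander in the tote or in a container is pushed more than 30 mm or knocked over (distance of any of infusion, jar, packet, amber from where it was at the start of the episode above 0.03 m or angle between any of infusion, jar, packet, amber's own z axis and vertical above 0.5 rad).
It fails at once if a bystander on the bench is pushed more than 30 mm or knocked over (distance of any of dish, big_bottle, carton, vial from where it was at the start of the episode above 0.03 m or angle between dish's own z axis and vertical above 0.4 rad or angle between any of big_bottle, carton, vial's own z axis and vertical above 0.5 rad).
It also fails if it takes over 70 s, if anything falls off the work surface, if the arm or the gripper's body presses on something with over 40 N, if the wrist force passes 120 N, or if a joint passes its speed limit or range.

ROBOT

A 6-joint arm with a two-finger parallel gripper is mounted at the origin on the work surface. World frame = base frame: x ahead of the robot, y to its left, z up, the work surface at z = 0. Lengths are in m, angles in rad, forces in N, time in s.
With the tool pointing down it reaches from about 0.25 to 0.725 m from the base axis. Payload 4 kg.
Tool frame: the origin (TCP) lies midway between the tips of the shut fingers; the grasp point (between the pads) lies 19 mm behind it; z points along the fingers, y is the line along which they close (so a half turn about z gives the same grasp; the last joint's range is limited). The gripper opens to 85 mm and grips with 20 to 120 N. Pads are 22 mm wide; open, the fingers measure 114 mm over their backs; the gripper's body (76 mm by 85 mm) begins 54 mm behind the grasp point. The pads swing forward as they close: fully open they stand 13 mm farther back than shut.
Start: joints at [1.298, 0.241, 0.005, 1.335, 0, 1.571], TCP at [0.135, 0.482, 0.231] pointing down, gripper open.
Joint ranges: [-2.72, 2.72], [-1.05, 1.87], [-1.09, 1.28], [-1.99, 2.15], [-1.42, 1.44], [-3.14, 3.14]. Speed limits (rad/s): [2.79, 2.79, 3.14, 3.14, 3.14, 3.14].

INTERFACE

Orientations are given as a unit quaternion [x, y, z, w].
In Python, from workcell import bot gives the robot as it stands.
- The arm moves only by the tool play_rows, never from a script. Its argument "moves" is a list of rows, each a list of 3 entries, a list of its own where there are three numbers: the opening, from -1 (shut) to 1 (fully open), then the shift along the tool's x, y, z in cm, then the turn, a rotation vector about the tool's x, y, z in rad. A call has 1 to 12 rows; each row shifts and turns the commanded pose from where the row before left it, along the tool's axes as they then stand; what a row does not reach is not made up. A row lasts 1/12 s, in which the tool goes at most 41.7 mm and 7.16 degrees, less where a joint would pass 70% of its speed; a pose out of reach is approached as far as the arm can. A call is refused whole if a number of a shift passes 4.17 or a number of a turn 0.125, either way. A call with a gripper value outside its range is refused whole. The fingers move at their own pace and stop on an object; the grip force is fixed at half the most. Time passes only in rows, so rows that do not move let the fingers close. It gives the time, the measured TCP pose, the force and the opening at its end, in the units of the state.
- bot.get_obs(): the state, without advancing time (a new reading comes with each control period).
- bot.camera(name): name is "scene" or "side" or "wrist"; returns (picture, depth): 480x640x3 uint8, red, green, blue; 480x640 float32, m along the optical axis (not along the pixel's ray), 0 where there is no reading.
- bot.camera_info(name): a dict with "K" (3x3 intrinsics, pixels), "world_from_camera" (4x4, takes a point from camera to world coordinates); the wrist camera has in their place "T_tool_cam" (4x4, takes a point from camera to tool coordinates, whose origin is the TCP and whose axes are the flange's). Camera axes: x right, y up, looking along -z (the intrinsics and any distortion apply to the point x, -y, -z); pixel columns grow to the right and rows downward; lengths in m; the calibration is good to about 2 mm. The wrist camera is an equidistant fisheye: a pixel r from the principal point sees the ray r / f radians off the axis. A picture is of the moment at which its call begins: read the wrist's pose just before it. camera_info takes no time and is no camera call.
- bot.job_done(): hands the job in, once; it reports no verdict.
The state is a dict: "clock": time; "joint_pos": joint angles; "joint_vel": joint speeds; "tau": joint torques, N m; "eef_pos": TCP position; "tool_rot": TCP orientation; "ft_force": force on the tool from outside, world axes, zero at the start; "ft_torque": the same for the moment, N m; "grip_width": finger opening in m.
Only numpy, scipy, OpenCV 4.12 (cv2) and the standard library are available. Lean on these libraries where they do the work, as an engineer would, in place of code of your own. Each camera call takes 0.05 s, during which the arm holds its last target. There are 200 camera calls.

## Working session

There is one attempt and no reset: what is moved stays moved. The work goes in short steps, Python scripts to look and compute and a tool call to move; the robot and the scene stay as the last step left them, time stands still between calls to the robot, and variables do not carry over. Pictures are saved under pics/ and viewed, on a budget of 10 in all, crops included, one or two more only if the job needs it, and the job is handed in when it is done.

Besides the shell and the picture viewer there is one more tool, called after "Request:" as a command line: name --argument value ..., lists and objects as JSON in quotes. play_rows: Moves the arm, as the interface text tells. Its arguments: {"type":"object","properties":{"moves":{"type":"array"}},"required":["moves"]}

```bash
ls; mkdir -p pics
python3 - <<'E'
from workcell import bot
import cv2
o=bot.get_obs()
for k,v in o.items(): print(k,v)
for n in("scene","side"):
    i=bot.camera_info(n); print(n,i)
    p,d=bot.camera(n); cv2.imwrite(f"pics/{n}0.png",p[:,:,::-1])
    import numpy as np; np.savez(f"{n}0.npz",p=p,d=d)
print(bot.camera_info("wrist"))
E
```

```text
pics
clock 0.0
joint_pos [ 1.29797176e+00  2.41429389e-01  3.73728215e-03  1.33515103e+00
 -1.71665328e-05  1.57081061e+00]
joint_vel [ 0.00031921 -0.00168688  0.00046098 -0.00166437  0.00177896  0.00186562]
tau [ 1.72853681e-03 -3.72317612e+01  2.52407080e+01  1.71447342e-02
  3.65461510e-04 -9.62956861e-07]
eef_pos [0.13456793 0.48092146 0.2304097 ]
tool_rot [ 1.35996607e-01  9.90708774e-01 -1.01506567e-03 -1.30661624e-04]
ft_force [-0.03143082 -0.48674162  0.3019542 ]
ft_torque [-0.03277953  0.03760957  0.04469824]
grip_width 0.08519182010121379
scene {'K': array([[550.80049723,   0.        , 325.07033085],
       [  0.        , 550.80049723, 241.76486416],
       [  0.        ,   0.        ,   1.        ]]), 'world_from_camera': array([[ 0.7932159 , -0.44585058,  0.41475993,  1.08671311],
       [ 0.60883301,  0.59346662, -0.52642163, -0.60957023],
       [-0.01144079,  0.67008554,  0.74219571,  0.90569074],
       [ 0.        ,  0.        ,  0.        ,  1.        ]])}
side {'K': array([[462.4787727 ,   0.        , 319.65666408],
       [  0.        , 462.4787727 , 240.39697279],
       [  0.        ,   0.        ,   1.        ]]), 'world_from_camera': array([[-0.97503046, -0.11721366,  0.18861749,  0.79049213],
       [ 0.22170185, -0.56274847,  0.79634317,  0.8620182 ],
       [ 0.0128019 ,  0.8182757 ,  0.57468338,  0.65155507],
       [ 0.        ,  0.        ,  0.        ,  1.        ]])}
{'K': array([[371.64829954,   0.        , 326.25043289],
       [  0.        , 371.64829954, 237.90566274],
       [  0.        ,   0.        ,   1.        ]]), 'T_tool_cam': array([[ 4.46947508e-04,  9.44546135e-01,  3.28378439e-01,
         8.46790610e-02],
       [ 9.99999766e-01, -2.51954029e-04, -6.36354809e-04,
        -2.28565207e-04],
       [-5.18330204e-04,  3.28378647e-01, -9.44546026e-01,
        -1.41727257e-01],
       [ 0.00000000e+00,  0.00000000e+00,  0.00000000e+00,
         1.00000000e+00]])}
```

View pics/scene0.png

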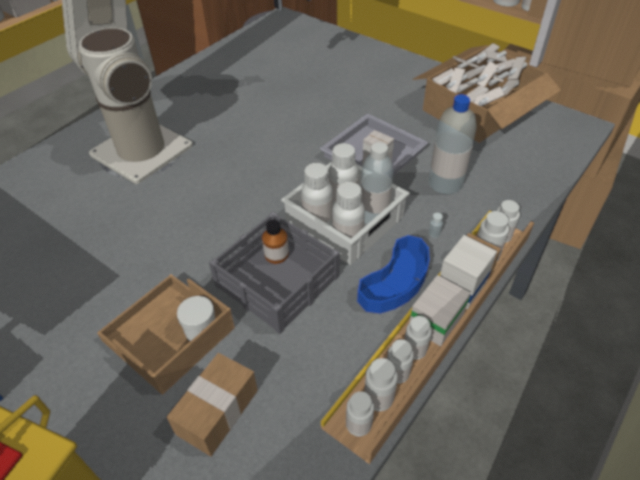

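View pics/side0.png

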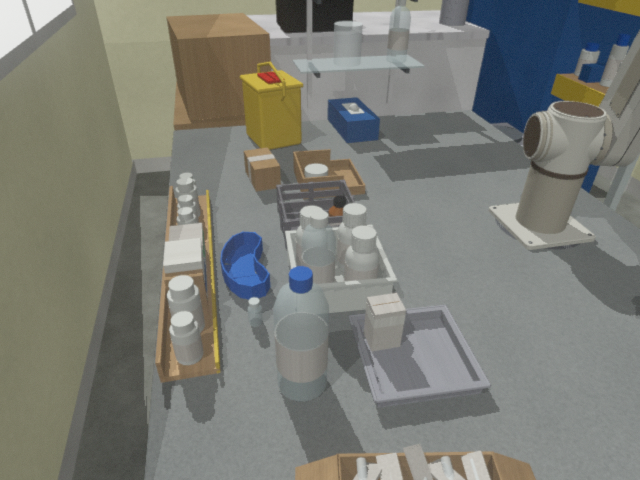

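The scene view shows the tray with the packet at about (375,150). The tote is at (345,205), with white caps at about (317,175), (344,155) and (349,195), and the infusion bottle at (378,150). The crate with the amber bottle is at (278,265), and the shelf box with the jar is at (167,330). Next I'll build a top-down height map from both depth images.

```bash
cat > h.py <<'E'
import numpy as np,cv2
from workcell import bot
def cloud(n,p,d):
    i=bot.camera_info(n);K=i["K"];T=i["world_from_camera"]
    v,u=np.nonzero(d>0);z=d[v,u]
    c=np.c_[(u-K[0,2])/K[0,0]*z,-(v-K[1,2])/K[1,1]*z,-z]
    return c@T[:3,:3].T+T[:3,3],p[v,u]
def circ(xy):
    A=np.c_[2*xy,np.ones(len(xy))];s=np.linalg.lstsq(A,(xy**2).sum(1),rcond=None)[0]
    return s[0],s[1],np.sqrt(s[2]+s[0]**2+s[1]**2)
E
python3 - <<'E'
from h import *
S=2;x0,y0=0.0,-0.6   # 2mm... px = 500/m
H=np.full((500,650),-1.);C=np.zeros((500,650,3),np.uint8)
for n in("scene","side"):
    f=np.load(n+"0.npz");P,c=cloud(n,f["p"],f["d"])
    k=(P[:,0]>0.1)&(P[:,0]<1)&(P[:,1]>-.6)&(P[:,1]<.6)&(P[:,2]<.3);P=P[k];c=c[k]
    np.savez("cl_"+n,P=P,c=c)
    r=((P[:,0])*500).astype(int);q=((.65-P[:,1])*500).astype(int)
    o=np.argsort(P[:,2])
    for j in o:
        if P[j,2]>H[r[j],q[j]]:H[r[j],q[j]]=P[j,2]
    m=P[(P[:,2]>.135)&(P[:,2]<.17)]
    # clusters at cap height
    g=np.zeros((500,650),np.uint8);g[(m[:,0]*500).astype(int),((.65-m[:,1])*500).astype(int)]=255
    g=cv2.dilate(g,np.ones((3,3)));N,L,st,ce=cv2.connectedComponentsWithStats(g)
    lab=L[(m[:,0]*500).astype(int),((.65-m[:,1])*500).astype(int)]
    for l in range(1,N):
        w=m[lab==l]
        if len(w)>30:
            t=w[w[:,2]>np.percentile(w[:,2],60)]
            print(n,len(w),"mean",w[:,:2].mean(0).round(3),"min",w.min(0).round(3),"max",w.max(0).round(3),"top",np.median(t,0).round(4))
V=cv2.applyColorMap(np.clip((H+.01)/.17*255,0,255).astype(np.uint8),cv2.COLORMAP_JET);V[H<0-.05]=0
for x in range(0,500,50):cv2.line(V,(0,x),(649,x),(90,90,90),1)
for y in range(0,650,50):cv2.line(V,(y+25,0),(y+25,499),(90,90,90),1)
cv2.imwrite("pics/top.png",V)
E
```

```text
scene 445 mean [0.534 0.066] min [0.505 0.047 0.135] max [0.556 0.096 0.159] top [0.5299 0.0708 0.1563]
scene 412 mean [0.541 0.153] min [0.513 0.133 0.135] max [0.563 0.183 0.16 ] top [0.5374 0.1595 0.1564]
scene 465 mean [0.638 0.139] min [0.598 0.123 0.135] max [0.66  0.177 0.17 ] top [0.6412 0.1365 0.1635]
scene 481 mean [0.624 0.058] min [0.597 0.038 0.135] max [0.646 0.088 0.16 ] top [0.6211 0.0631 0.1561]
scene 94 mean [ 0.65  -0.596] min [ 0.641 -0.6    0.135] max [ 0.654 -0.591  0.17 ] top [ 0.6505 -0.5954  0.164 ]
scene 485 mean [0.711 0.331] min [0.661 0.316 0.135] max [0.741 0.371 0.17 ] top [0.714  0.3257 0.1627]
side 381 mean [0.533 0.081] min [0.505 0.048 0.135] max [0.555 0.1   0.155] top [0.5308 0.0738 0.1535]
side 462 mean [0.54  0.169] min [0.512 0.139 0.135] max [0.563 0.187 0.156] top [0.5366 0.162  0.1534]
side 161 mean [ 0.628 -0.594] min [ 0.58  -0.6    0.135] max [ 0.656 -0.584  0.17 ] top [ 0.6296 -0.5952  0.1627]
side 605 mean [0.632 0.181] min [0.596 0.148 0.135] max [0.659 0.195 0.17 ] top [0.6337 0.1814 0.1635]
side 208 mean [0.629 0.067] min [0.598 0.04  0.135] max [0.645 0.088 0.155] top [0.6272 0.0603 0.1535]
side 903 mean [0.705 0.394] min [0.66  0.36  0.135] max [0.741 0.405 0.17 ] top [0.7071 0.3979 0.1632]
```

View pics/top.png

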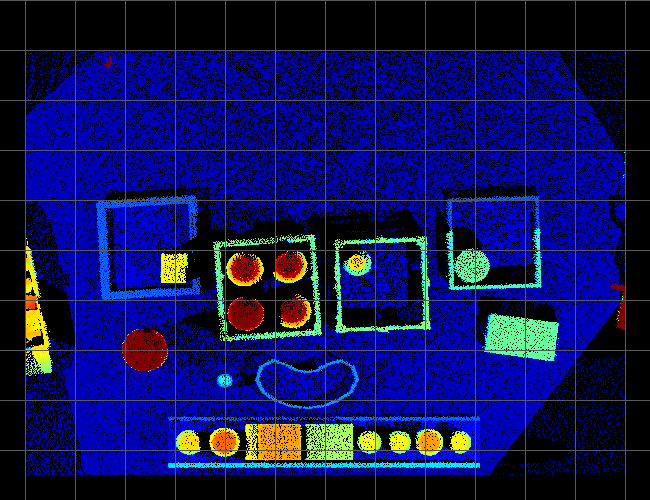

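The map shows x as row/500 and y as .65−col/500. The free spots in the containers are opposite their bystanders. Next I'll fit the container rectangles, then start moving.

Run:
```python
from h import *
P=np.vstack([np.load(f"cl_{n}.npz")["P"] for n in("scene","side")])
def rect(nm,b,z0,z1):
    k=(P[:,0]>b[0])&(P[:,0]<b[1])&(P[:,1]>b[2])&(P[:,1]<b[3])&(P[:,2]>z0)&(P[:,2]<z1)
    g=np.zeros((1000,1300),np.uint8);g[(P[k,0]*1000).astype(int),((.65-P[k,1])*1000).astype(int)]=255
    g=cv2.morphologyEx(g,cv2.MORPH_CLOSE,np.ones((5,5)));N,L,s,_=cv2.connectedComponentsWithStats(g)
    l=1+np.argmax(s[1:,4]);v,u=np.nonzero(L==l)
    (cx,cy),wh,a=cv2.minAreaRect(np.c_[v/1000,.65-u/1000].astype(np.float32));print(nm,round(cx,4),round(cy,4),np.round(wh,3),round(a,1))
def obj(nm,b,z0,z1):
    k=(P[:,0]>b[0])&(P[:,0]<b[1])&(P[:,1]>b[2])&(P[:,1]<b[3])&(P[:,2]>z0)&(P[:,2]<z1);m=P[k]
    print(nm,np.percentile(m,2,0).round(3),np.percentile(m,98,0).round(3))
rect("tray",(.37,.62,.24,.48),.02,.036);rect("tote",(.45,.7,-.0,.235),.066,.085)
rect("crate",(.46,.68,-.22,-.005),.066,.085)
rect("shelf",(.37,.6,-.45,-.23),.055,.072);rect("shelf_low",(.37,.6,-.45,-.23),.018,.072)
obj("packet",(.48,.6,.25,.35),.085,.11);obj("amber",(.48,.58,-.11,-.02),.09,.11);obj("jar",(.48,.58,-.34,-.25),.066,.08)
obj("infusion",(.58,.68,.12,.22),.19,.215)
```

```text
tray 0.4945 0.3525 [0.202 0.201] 86.9
tote 0.5752 0.1151 [0.205 0.205] 86.0
crate 0.5671 -0.1125 [0.191 0.192] 88.8
shelf 0.5171 -0.3386 [0.189 0.12 ] 88.2
shelf_low 0.4849 -0.3365 [0.191 0.184] 88.2
packet [0.51  0.278 0.086] [0.565 0.326 0.101]
amber [ 0.512 -0.079  0.091] [ 0.539 -0.049  0.105]
jar [ 0.501 -0.325  0.066] [ 0.573 -0.255  0.073]
infusion [0.612 0.142 0.191] [0.643 0.176 0.208]
```

Request:
play_rows --moves '[[0.5, [0, 0, -1.7], [0, 0, -0.09]], [0.5, [0, 0, -1.7], [0, 0, -0.09]], [0.5, [0, 0, -1.7], [0, 0, -0.09]], [0.5, [0, 0, 0], [0, 0, 0]], [0.5, [0, 0, 0], [0, 0, 0]]]'

```text
clock: 0.52
eef_pos: [0.1348, 0.4819, 0.2826]
tool_rot: [0.002, 1.0, 0.001, 0.0]
ft_force: [-1.2, 0.7, -0.4]
grip_width: 0.0639
```

Request:
play_rows --moves '[[0.5, [-1.5, -1.5, 0], [0, 0, 0]], [0.5, [-2.5, -2.6, 0], [0, 0, 0]], [0.5, [-2.5, -2.6, 0], [0, 0, 0]], [0.5, [-2.5, -2.6, 0], [0, 0, 0]], [0.5, [-2.5, -2.6, 0], [0, 0, 0]], [0.5, [-2.5, -2.6, 0], [0, 0, 0]], [0.5, [-2.5, -2.6, 0], [0, 0, 0]], [0.5, [-2.5, -2.6, 0], [0, 0, 0]], [0.5, [-2.5, -2.6, 0], [0, 0, 0]], [0.5, [-2.5, -2.6, 0], [0, 0, 0]], [0.5, [-2.5, -2.6, 0], [0, 0, 0]], [0.5, [-2.5, -2.6, 0], [0, 0, 0]]]'

```text
clock: 1.52
eef_pos: [0.4241, 0.1778, 0.2808]
tool_rot: [0.002, 1.0, -0.0, -0.001]
ft_force: [-0.1, 0.3, 0.9]
grip_width: 0.0644
```

Request:
play_rows --moves '[[0.5, [-2.5, -2.5, 0], [0, 0, 0]], [0.5, [-2.5, -2.6, 0], [0, 0, 0]], [0.5, [-2.5, -2.6, 0], [0, 0, 0]], [0.5, [-2.5, -2.6, 0], [0, 0, 0]], [0.5, [-0.5, -0.5, 0], [0, 0, 0]], [0.5, [0, 0, 0], [0, 0, 0]], [0.5, [0, 0, 0], [0, 0, 0]], [0.5, [0, 0, 0], [0, 0, 0]]]'

```text
clock: 2.18
eef_pos: [0.5274, 0.0722, 0.2816]
tool_rot: [0.001, 1.0, 0.0, -0.001]
ft_force: [0.1, -0.5, -0.2]
grip_width: 0.0641
```

```bash
cat >> h.py <<'E'
from scipy.spatial.transform import Rotation as Ro
def force(n=8,cam="wrist"):
    F=[]
    for _ in range(n):
        F.append(bot.get_obs()["ft_force"]); bot.camera(cam)
    F=np.array(F);print("F",F.mean(0).round(3),"sd",F.std(0).round(3),"clock",round(bot.get_obs()["clock"],2))
def wcloud():
    i=bot.camera_info("wrist");K=i["K"];o=bot.get_obs();p,d=bot.camera("wrist")
    v,u=np.nonzero(d>0);z=d[v,u];a=(u-K[0,2])/K[0,0];b=(v-K[1,2])/K[1,1];r=np.hypot(a,b)+1e-9
    s=np.tan(r)/r*z;c=np.c_[a*s,-b*s,-z];T=i["T_tool_cam"]
    q=(c@T[:3,:3].T+T[:3,3])@Ro.from_quat(o["tool_rot"]).as_matrix().T+o["eef_pos"]
    return q,p
E
python3 - <<'E'
from h import *
force(10)
P,p=wcloud();cv2.imwrite("pics/w1.png",p[:,:,::-1])
for x,y in((.530,.072),(.537,.161),(.6215,.063)):
    m=P[(np.hypot(P[:,0]-x,P[:,1]-y)<.035)&(P[:,2]>.145)&(P[:,2]<.165)]
    print(len(m),m.mean(0).round(4),m.min(0).round(3),m.max(0).round(3))
E
```

```text
F [ 0.285 -0.147 -0.126] sd [0.439 0.414 0.384] clock 2.68
3070 [0.5285 0.071  0.1538] [0.505 0.046 0.145] [0.555 0.095 0.157]
2760 [0.5355 0.1569 0.1537] [0.512 0.134 0.145] [0.562 0.184 0.157]
2274 [0.6169 0.0634 0.1535] [0.595 0.039 0.145] [0.644 0.088 0.157]
```

Request:
play_rows --moves '[[0.5, [-0.3, 0, 1.0], [0, 0, 0]], [0.5, [0, 0, 2.5], [0, 0, 0]], [0.5, [0, 0, 2.5], [0, 0, 0]], [0.5, [0, 0, 2.5], [0, 0, 0]], [0.5, [0, 0, 2.5], [0, 0, 0]], [0.5, [0, 0, 2.5], [0, 0, 0]], [0.5, [0, 0, 2.0], [0, 0, 0]], [0.5, [0, 0, 1.0], [0, 0, 0]], [0.5, [0, 0, 0], [0, 0, 0]], [0.5, [0, 0, 0], [0, 0, 0]]]'

```text
clock: 3.57
eef_pos: [0.5314, 0.0713, 0.117]
tool_rot: [0.001, 1.0, -0.0, -0.0]
ft_force: [-0.1, 0.3, 0.5]
grip_width: 0.0641
```

Request:
play_rows --moves '[[-1, [0, 0, 0], [0, 0, 0]], [-1, [0, 0, 0], [0, 0, 0]], [-1, [0, 0, 0], [0, 0, 0]], [-1, [0, 0, 0], [0, 0, 0]], [-1, [0, 0, 0], [0, 0, 0]], [-1, [0, 0, 0], [0, 0, 0]]]'

```text
clock: 4.07
eef_pos: [0.5332, 0.0714, 0.1191]
tool_rot: [0.002, 1.0, 0.0, 0.002]
ft_force: [0.8, -0.5, 5.5]
grip_width: 0.0465
```

Request:
play_rows --moves '[[-1, [0, 0, -0.3], [0, 0, 0]], [-1, [0, 0, -0.6], [0, 0, 0]], [-1, [0, 0, -1.5], [0, 0, 0]], [-1, [0, 0, -2.2], [0, 0, 0]], [-1, [0, 0, -2.2], [0, 0, 0]], [-1, [0, 0, -2.2], [0, 0, 0]], [-1, [0, 0, -2.2], [0, 0, 0]], [-1, [0, 0, -1.5], [0, 0, 0]], [-1, [0, 0, -0.5], [0, 0, 0]], [-1, [0, 0, 0], [0, 0, 0]], [-1, [0, 0, 0], [0, 0, 0]], [-1, [0, 0, 0], [0, 0, 0]]]'

```text
clock: 5.07
eef_pos: [0.5304, 0.0713, 0.2474]
tool_rot: [0.001, 1.0, -0.0, -0.002]
ft_force: [0.3, -0.1, -5.4]
grip_width: 0.0467
```

Run:
```python
from h import *
force(16,"side");p,_=bot.camera("side");cv2.imwrite("pics/s1.png",p[:,:,::-1]);print(bot.get_obs()["grip_width"])
```

```text
F [-0.029 -0.034 -4.815] sd [0.57  0.463 0.538] clock 5.87
0.04688231928523768
```

View pics/s1.png

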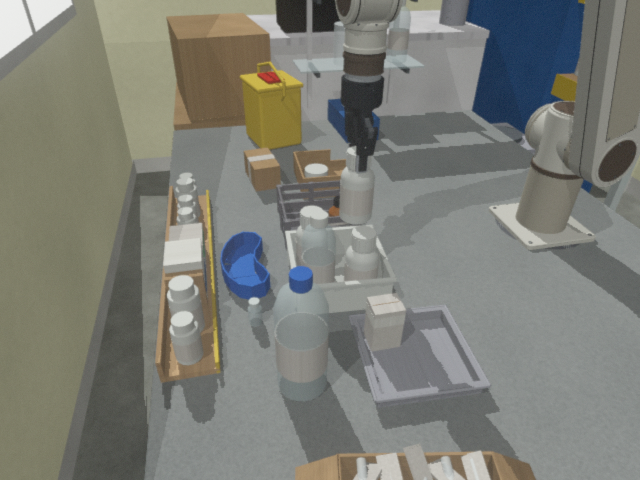

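Bottle A hangs upright at about (357,190) in the side view. It reads −4.8 N against a −0.13 N baseline, so about 480 g: full, for the shelf box. Target is (0.443, −0.378).

Request:
play_rows --moves '[[-1, [0.2, -1.0, 0], [0, 0, 0]], [-1, [0.4, -2.0, 0], [0, 0, 0]], [-1, [0.5, -2.5, 0], [0, 0, 0]], [-1, [0.5, -2.5, 0], [0, 0, 0]], [-1, [0.5, -2.5, 0], [0, 0, 0]], [-1, [0.5, -2.5, 0], [0, 0, 0]], [-1, [0.5, -2.5, 0], [0, 0, 0]], [-1, [0.5, -2.5, 0], [0, 0, 0]], [-1, [0.5, -2.5, 0], [0, 0, 0]], [-1, [0.5, -2.5, 0], [0, 0, 0]], [-1, [0.5, -2.5, 0], [0, 0, 0]], [-1, [0.5, -2.5, 0], [0, 0, 0]]]'

```text
clock: 6.92
eef_pos: [0.4739, -0.2102, 0.2495]
tool_rot: [0.002, 1.0, -0.0, 0.0]
ft_force: [0.2, -0.2, -4.2]
grip_width: 0.0467
```

Request:
play_rows --moves '[[-1, [0.5, -2.5, 0], [0, 0, 0]], [-1, [0.5, -2.5, 0], [0, 0, 0]], [-1, [0.5, -2.5, 0], [0, 0, 0]], [-1, [0.5, -2.5, 0], [0, 0, 0]], [-1, [0.5, -2.5, 0], [0, 0, 0]], [-1, [0.4, -2.5, 0], [0, 0, 0]], [-1, [0.2, -1.5, 0], [0, 0, 0]], [-1, [0, -0.5, 0], [0, 0, 0]], [-1, [0, 0, 0], [0, 0, 0]], [-1, [0, 0, 0], [0, 0, 0]], [-1, [0, 0, 0], [0, 0, 0]]]'

```text
clock: 7.83
eef_pos: [0.4435, -0.3772, 0.2493]
tool_rot: [0.001, 1.0, 0.0, -0.0]
ft_force: [-0.2, -0.3, -5.0]
grip_width: 0.0468
```

Request:
play_rows --moves '[[-1, [0, 0, 1.0], [0, 0, 0]], [-1, [0, 0, 2.0], [0, 0, 0]], [-1, [0, 0, 2.0], [0, 0, 0]], [-1, [0, 0, 2.0], [0, 0, 0]], [-1, [0, 0, 2.0], [0, 0, 0]], [-1, [0, 0, 1.5], [0, 0, 0]], [-1, [0, 0, 0.8], [0, 0, 0]], [-1, [0, 0, 0.4], [0, 0, 0]], [-1, [0, 0, 0.2], [0, 0, 0]], [-1, [0, 0, 0.2], [0, 0, 0]], [-1, [0, 0, 0], [0, 0, 0]], [-1, [0, 0, 0], [0, 0, 0]]]'

```text
clock: 8.83
eef_pos: [0.4439, -0.3788, 0.1293]
tool_rot: [0.001, 1.0, -0.001, 0.001]
ft_force: [0.7, -0.8, -4.6]
grip_width: 0.0468
```

Request:
play_rows --moves '[[-1, [0, 0, 0.2], [0, 0, 0]], [-1, [0, 0, 0.2], [0, 0, 0]], [-1, [0, 0, 0.2], [0, 0, 0]], [-1, [0, 0, 0], [0, 0, 0]]]'

```text
clock: 9.17
eef_pos: [0.443, -0.3782, 0.1219]
tool_rot: [0.001, 1.0, 0.0, -0.0]
ft_force: [-0.6, -0.4, -5.5]
grip_width: 0.0466
```

Request:
play_rows --moves '[[-1, [0, 0, 0.1], [0, 0, 0]], [-1, [0, 0, 0.1], [0, 0, 0]], [-1, [0, 0, 0], [0, 0, 0]]]'

```text
clock: 9.42
eef_pos: [0.4432, -0.3783, 0.12]
tool_rot: [0.001, 1.0, 0.0, -0.0]
ft_force: [0.3, -0.1, -4.1]
grip_width: 0.0468
```

Request:
play_rows --moves '[[-1, [0, 0, 0.1], [0, 0, 0]], [-1, [0, 0, 0.1], [0, 0, 0]], [-1, [0, 0, 0], [0, 0, 0]]]'

```text
clock: 9.67
eef_pos: [0.4435, -0.3785, 0.1192]
tool_rot: [0.001, 1.0, -0.0, 0.0]
ft_force: [-1.0, 0.3, 0.8]
grip_width: 0.0468
```

Request:
play_rows --moves '[[0.5, [0, 0, 0], [0, 0, 0]], [0.5, [0, 0, 0], [0, 0, 0]], [0.5, [0, 0, 0], [0, 0, 0]], [0.5, [0, 0, -1], [0, 0, 0]], [0.5, [0, 0, -2], [0, 0, 0]], [0.5, [0, 0, -3], [0, 0, 0]], [0.5, [0, 0, -3], [0, 0, 0]], [0.5, [-0.3, 2, -1.5], [0, 0, 0]], [0.5, [-0.6, 3.6, 0], [0, 0, 0]], [0.5, [-0.6, 3.6, 0], [0, 0, 0]], [0.5, [-0.6, 3.6, 0], [0, 0, 0]], [0.5, [-0.6, 3.6, 0], [0, 0, 0]]]'

```text
clock: 10.67
eef_pos: [0.4711, -0.2132, 0.2246]
tool_rot: [0.002, 1.0, -0.0, 0.001]
ft_force: [0.6, -0.4, -0.2]
grip_width: 0.064
```

Request:
play_rows --moves '[[0.5, [-0.6, 3.6, 0], [0, 0, 0]], [0.5, [-0.6, 3.6, 0], [0, 0, 0]], [0.5, [-0.6, 3.6, 0], [0, 0, 0]], [0.5, [-0.6, 3.6, 0], [0, 0, 0]], [0.5, [-0.6, 3.6, 0], [0, 0, 0]], [0.5, [-0.6, 3.6, 0], [0, 0, 0]], [0.5, [-0.6, 3.6, 0], [0, 0, 0]], [0.5, [-0.6, 3.6, 0], [0, 0, 0]], [0.5, [-0.6, 3.6, 0], [0, 0, 0]], [0.5, [-0.6, 3.0, 0], [0, 0, 0]], [0.5, [0, 0, 0], [0, 0, 0]], [0.5, [0, 0, 0], [0, 0, 0]]]'

```text
clock: 11.67
eef_pos: [0.5319, 0.141, 0.2238]
tool_rot: [-0.0, 1.0, -0.0, 0.0]
ft_force: [0.2, 0.5, 0.1]
grip_width: 0.0645
```

Run:
```python
from h import *
o=bot.get_obs();print(o["eef_pos"],o["joint_pos"].round(2));force(5)
for n in("scene","side"):
    P,c=cloud(n,*bot.camera(n))
    for x,y in((.537,.160),(.6205,.063),(.4435,-.3785)):
        m=P[(np.hypot(P[:,0]-x,P[:,1]-y)<.035)&(P[:,2]>.147)&(P[:,2]<.165)]
        if len(m): print(n,len(m),np.median(m,0).round(4),m.min(0).round(3),m.max(0).round(3))
```

```text
[0.53194781 0.14103038 0.22382631] [ 0.26  0.34  0.13  1.35 -0.    0.26]
F [ 0.209  0.004 -0.317] sd [0.152 0.445 0.332] clock 11.92
scene 312 [0.539  0.1549 0.1553] [0.514 0.133 0.147] [0.562 0.183 0.159]
scene 374 [0.6219 0.0603 0.1553] [0.596 0.039 0.147] [0.646 0.087 0.16 ]
scene 569 [ 0.4439 -0.3794  0.1548] [ 0.416 -0.403  0.147] [ 0.465 -0.353  0.158]
side 326 [0.5387 0.1656 0.1529] [0.513 0.138 0.147] [0.562 0.186 0.155]
side 162 [0.6296 0.0609 0.1527] [0.598 0.043 0.147] [0.645 0.087 0.155]
side 109 [ 0.4423 -0.3717  0.1523] [ 0.418 -0.399  0.147] [ 0.465 -0.352  0.156]
```

Request:
play_rows --moves '[[0.5, [-0.5, 1.9, 0], [0, 0, 0]], [0.5, [0, 0, 0.5], [0, 0, 0]], [0.5, [0, 0, 2.0], [0, 0, 0]], [0.5, [0, 0, 2.5], [0, 0, 0]], [0.5, [0, 0, 2.5], [0, 0, 0]], [0.5, [0, 0, 2.0], [0, 0, 0]], [0.5, [0, 0, 0.9], [0, 0, 0]], [0.5, [0, 0, 0], [0, 0, 0]], [0.5, [0, 0, 0], [0, 0, 0]]]'

```text
clock: 12.77
eef_pos: [0.5368, 0.1579, 0.1195]
tool_rot: [0.002, 1.0, -0.0, -0.0]
ft_force: [0.1, 0.3, 0.9]
grip_width: 0.064
```

Request:
play_rows --moves '[[-1, [0, 0, 0], [0, 0, 0]], [-1, [0, 0, 0], [0, 0, 0]], [-1, [0, 0, 0], [0, 0, 0]], [-1, [0, 0, 0], [0, 0, 0]], [-1, [0, 0, 0], [0, 0, 0]], [-1, [0, 0, 0], [0, 0, 0]]]'

```text
clock: 13.27
eef_pos: [0.5384, 0.1588, 0.1213]
tool_rot: [0.001, 1.0, 0.001, 0.002]
ft_force: [2.2, 0.5, 6.1]
grip_width: 0.0466
```

Request:
play_rows --moves '[[-1, [0, 0, -0.3], [0, 0, 0]], [-1, [0, 0, -0.6], [0, 0, 0]], [-1, [0, 0, -1.5], [0, 0, 0]], [-1, [0, 0, -2.2], [0, 0, 0]], [-1, [0, 0, -2.2], [0, 0, 0]], [-1, [0, 0, -2.2], [0, 0, 0]], [-1, [0, 0, -2.2], [0, 0, 0]], [-1, [0, 0, -1.5], [0, 0, 0]], [-1, [0, 0, -0.5], [0, 0, 0]], [-1, [0, 0, 0], [0, 0, 0]], [-1, [0, 0, 0], [0, 0, 0]], [-1, [0, 0, 0], [0, 0, 0]]]'

```text
clock: 14.27
eef_pos: [0.5358, 0.1581, 0.2494]
tool_rot: [0.001, 1.0, -0.001, -0.002]
ft_force: [-0.1, 0.2, -3.6]
grip_width: 0.0469
```

Run:
```python
from h import *
force(16,"side");p,_=bot.camera("side");cv2.imwrite("pics/s2.png",p[:,:,::-1]);print(bot.get_obs()["grip_width"])
```

```text
F [ 0.13  -0.049 -3.532] sd [0.416 0.397 0.476] clock 15.07
0.0469687602559439
```

View pics/s2.png

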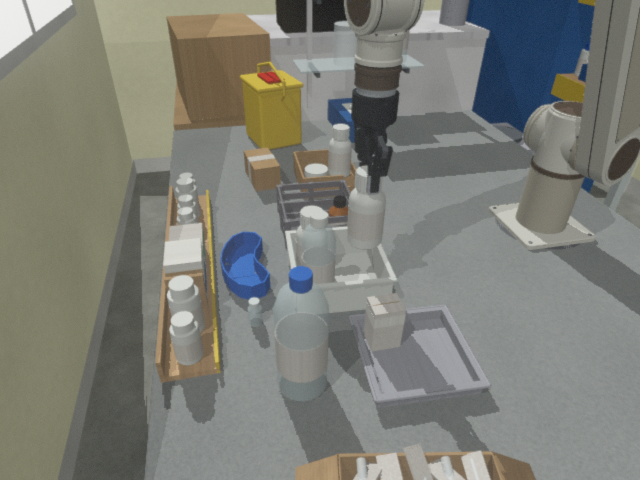

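Bottle A stands in the shelf box at about (340,150), and B hangs upright at (366,210). B reads −3.53 N, which is about 340 g: part-used, for the steel tray at (0.455, 0.396).

Request:
play_rows --moves '[[-1, [0.3, 1.0, 0], [0, 0, 0]], [-1, [0.7, 2.0, 0], [0, 0, 0]], [-1, [0.8, 2.4, 0], [0, 0, 0]], [-1, [0.8, 2.4, 0], [0, 0, 0]], [-1, [0.8, 2.4, 0], [0, 0, 0]], [-1, [0.8, 2.4, 0], [0, 0, 0]], [-1, [0.8, 2.4, 0], [0, 0, 0]], [-1, [0.8, 2.4, 0], [0, 0, 0]], [-1, [0.8, 2.4, 0], [0, 0, 0]], [-1, [0.8, 2.0, 0], [0, 0, 0]], [-1, [0.5, 1.4, 0], [0, 0, 0]], [-1, [0.2, 0.6, 0], [0, 0, 0]]]'

```text
clock: 16.12
eef_pos: [0.4551, 0.3991, 0.251]
tool_rot: [-0.0, 1.0, 0.0, -0.0]
ft_force: [0.1, 0.3, -3.4]
grip_width: 0.0467
```

Request:
play_rows --moves '[[-1, [0, 0, 0], [0, 0, 0]], [-1, [0, 0, 0], [0, 0, 0]], [-1, [0, 0, 1.0], [0, 0, 0]], [-1, [0, 0, 2.0], [0, 0, 0]], [-1, [0, 0, 2.0], [0, 0, 0]], [-1, [0, 0, 2.0], [0, 0, 0]], [-1, [0, 0, 2.0], [0, 0, 0]], [-1, [0, 0, 1.5], [0, 0, 0]], [-1, [0, 0, 0.8], [0, 0, 0]], [-1, [0, 0, 0.4], [0, 0, 0]], [-1, [0, 0, 0], [0, 0, 0]], [-1, [0, 0, 0], [0, 0, 0]]]'

```text
clock: 17.12
eef_pos: [0.4572, 0.3965, 0.135]
tool_rot: [0.002, 1.0, 0.0, 0.0]
ft_force: [-0.0, -0.2, -4.1]
grip_width: 0.0466
```

Contact is expected near 0.121–0.122.

Request:
play_rows --moves '[[-1, [0, 0, 0.4], [0, 0, 0]], [-1, [0, 0, 0.3], [0, 0, 0]], [-1, [0, 0, 0.2], [0, 0, 0]], [-1, [0, 0, 0.1], [0, 0, 0]], [-1, [0, 0, 0.1], [0, 0, 0]], [-1, [0, 0, 0.1], [0, 0, 0]], [-1, [0, 0, 0], [0, 0, 0]]]'

```text
clock: 17.7
eef_pos: [0.4563, 0.3966, 0.1221]
tool_rot: [0.001, 1.0, -0.0, -0.0]
ft_force: [-0.2, 0.2, -3.9]
grip_width: 0.0463
```

Request:
play_rows --moves '[[-1, [0, 0, 0.1], [0, 0, 0]], [-1, [0, 0, 0.1], [0, 0, 0]], [-1, [0, 0, 0], [0, 0, 0]]]'

```text
clock: 17.95
eef_pos: [0.4567, 0.3968, 0.1214]
tool_rot: [0.001, 1.0, 0.0, 0.0]
ft_force: [-1.3, -0.9, 2.9]
grip_width: 0.0462
```

Request:
play_rows --moves '[[0.5, [0, 0, 0], [0, 0, 0]], [0.5, [0, 0, 0], [0, 0, 0]], [0.5, [0, 0, 0], [0, 0, 0]], [0.5, [0, 0, -1], [0, 0, 0]], [0.5, [0, 0, -2], [0, 0, 0]], [0.5, [0, 0, -3], [0, 0, 0]], [0.5, [0, 0, -3], [0, 0, 0]], [0.5, [0, 0, -2.4], [0, 0, 0]], [0.5, [-1.0, -2.0, 0], [0, 0, 0]], [0.5, [-1.4, -2.9, 0], [0, 0, 0]], [0.5, [-1.4, -2.9, 0], [0, 0, 0]], [0.5, [-1.4, -2.9, 0], [0, 0, 0]]]'

```text
clock: 18.95
eef_pos: [0.5087, 0.2888, 0.2355]
tool_rot: [0.001, 1.0, 0.0, 0.001]
ft_force: [1.0, -0.1, 0.7]
grip_width: 0.0636
```

Request:
play_rows --moves '[[0.5, [-1.4, -2.9, 0], [0, 0, 0]], [0.5, [-1.4, -2.9, 0], [0, 0, 0]], [0.5, [-1.4, -2.9, 0], [0, 0, 0]], [0.5, [-1.4, -2.9, 0], [0, 0, 0]], [0.5, [-1.4, -2.9, 0], [0, 0, 0]], [0.5, [-1.4, -2.9, 0], [0, 0, 0]], [0.5, [-1.4, -2.9, 0], [0, 0, 0]], [0.5, [-1.4, -2.4, 0], [0, 0, 0]], [0.5, [0, 0, 0], [0, 0, 0]], [0.5, [0, 0, 0], [0, 0, 0]], [0.5, [0, 0, 0], [0, 0, 0]]]'

```text
clock: 19.87
eef_pos: [0.6194, 0.0623, 0.2347]
tool_rot: [0.002, 1.0, 0.0, 0.0]
ft_force: [-0.4, 0.0, -0.4]
grip_width: 0.0641
```

Run:
```python
from h import *
o=bot.get_obs();print(o["eef_pos"]);force(10,"side")
P,p=wcloud()
for x,y in((.6205,.063),):
    m=P[(np.hypot(P[:,0]-x,P[:,1]-y)<.035)&(P[:,2]>.147)&(P[:,2]<.165)]
    print(len(m),np.median(m,0).round(4),m.min(0).round(3),m.max(0).round(3))
P,c=cloud("side",*bot.camera("side"))
m=P[(np.hypot(P[:,0]-.456,P[:,1]-.397)<.035)&(P[:,2]>.145)&(P[:,2]<.165)];print(np.median(m,0),m.min(0),m.max(0))
```

```text
[0.61942355 0.06234185 0.23468078]
F [0.049 0.192 0.088] sd [0.442 0.345 0.536] clock 20.37
4201 [0.6183 0.063  0.1541] [0.595 0.039 0.147] [0.644 0.088 0.156]
[0.45863549 0.403064   0.15294463] [0.43278334 0.37531302 0.14507998] [0.48191219 0.42409563 0.15555681]
```

Bottle B stands in the tray, and the gripper is above C at (0.620, 0.063).

Request:
play_rows --moves '[[0.5, [0, 0, 0.5], [0, 0, 0]], [0.5, [0, 0, 2.0], [0, 0, 0]], [0.5, [0, 0, 2.5], [0, 0, 0]], [0.5, [0, 0, 2.5], [0, 0, 0]], [0.5, [0, 0, 2.5], [0, 0, 0]], [0.5, [0, 0, 1.0], [0, 0, 0]], [0.5, [0, 0, 0.5], [0, 0, 0]], [0.5, [0, 0, 0], [0, 0, 0]], [0.5, [0, 0, 0], [0, 0, 0]]]'

```text
clock: 21.22
eef_pos: [0.6203, 0.0622, 0.1204]
tool_rot: [0.001, 1.0, 0.0, 0.001]
ft_force: [0.4, -0.5, 1.2]
grip_width: 0.0642
```

Request:
play_rows --moves '[[-1, [0, 0, 0], [0, 0, 0]], [-1, [0, 0, 0], [0, 0, 0]], [-1, [0, 0, 0], [0, 0, 0]], [-1, [0, 0, 0], [0, 0, 0]], [-1, [0, 0, 0], [0, 0, 0]], [-1, [0, 0, 0], [0, 0, 0]]]'

```text
clock: 21.72
eef_pos: [0.6211, 0.0625, 0.1216]
tool_rot: [0.001, 1.0, 0.0, 0.002]
ft_force: [0.8, 0.6, 5.6]
grip_width: 0.0465
```

Request:
play_rows --moves '[[-1, [0, 0, -0.3], [0, 0, 0]], [-1, [0, 0, -0.6], [0, 0, 0]], [-1, [0, 0, -1.5], [0, 0, 0]], [-1, [0, 0, -2.2], [0, 0, 0]], [-1, [0, 0, -2.2], [0, 0, 0]], [-1, [0, 0, -2.2], [0, 0, 0]], [-1, [0, 0, -2.2], [0, 0, 0]], [-1, [0, 0, -1.5], [0, 0, 0]], [-1, [0, 0, -0.5], [0, 0, 0]], [-1, [0, 0, 0], [0, 0, 0]], [-1, [0, 0, 0], [0, 0, 0]], [-1, [0, 0, 0], [0, 0, 0]]]'

```text
clock: 22.72
eef_pos: [0.6187, 0.062, 0.2494]
tool_rot: [0.001, 1.0, -0.0, -0.002]
ft_force: [-0.5, 0.1, -2.3]
grip_width: 0.0464
```

Run:
```python
from h import *
force(16,"side");p,_=bot.camera("side");cv2.imwrite("pics/s3.png",p[:,:,::-1]);print(bot.get_obs()["grip_width"])
```

```text
F [-0.185  0.291 -1.917] sd [0.542 0.692 0.578] clock 23.52
0.04645019738705317
```

View pics/s3.png

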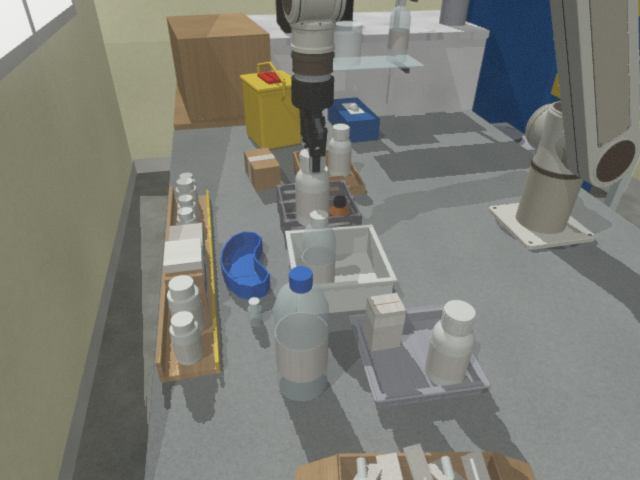

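Bottle B stands in the tray at (450,345), A is in the shelf box, and C hangs upright. C reads −1.92 N, which is about 185 g: empty, for the crate at (0.608, −0.155).

Request:
play_rows --moves '[[-1, [0.1, -1.0, 0], [0, 0, 0]], [-1, [0.1, -2.0, 0], [0, 0, 0]], [-1, [0.1, -2.3, 0], [0, 0, 0]], [-1, [0.1, -2.3, 0], [0, 0, 0]], [-1, [0.1, -2.3, 0], [0, 0, 0]], [-1, [0.1, -2.3, 0], [0, 0, 0]], [-1, [0.1, -2.3, 0], [0, 0, 0]], [-1, [0.1, -2.3, 0], [0, 0, 0]], [-1, [0.1, -2.2, 0], [0, 0, 0]], [-1, [0.1, -1.6, 0], [0, 0, 0]], [-1, [0.1, -0.8, 0], [0, 0, 0]], [-1, [0, -0.3, 0], [0, 0, 0]]]'

```text
clock: 24.57
eef_pos: [0.6074, -0.1568, 0.2513]
tool_rot: [0.003, 1.0, -0.0, -0.0]
ft_force: [-0.7, 0.2, -2.2]
grip_width: 0.0465
```

Request:
play_rows --moves '[[-1, [0, 0, 0], [0, 0, 0]], [-1, [0, 0, 0], [0, 0, 0]], [-1, [0, 0, 1.0], [0, 0, 0]], [-1, [0, 0, 2.0], [0, 0, 0]], [-1, [0, 0, 2.0], [0, 0, 0]], [-1, [0, 0, 2.0], [0, 0, 0]], [-1, [0, 0, 2.0], [0, 0, 0]], [-1, [0, 0, 1.5], [0, 0, 0]], [-1, [0, 0, 0.8], [0, 0, 0]], [-1, [0, 0, 0.4], [0, 0, 0]], [-1, [0, 0, 0], [0, 0, 0]], [-1, [0, 0, 0], [0, 0, 0]]]'

```text
clock: 25.57
eef_pos: [0.6085, -0.1545, 0.135]
tool_rot: [0.001, 1.0, -0.0, 0.001]
ft_force: [-0.3, 0.2, -2.3]
grip_width: 0.0469
```

Request:
play_rows --moves '[[-1, [0, 0, 0.4], [0, 0, 0]], [-1, [0, 0, 0.3], [0, 0, 0]], [-1, [0, 0, 0.2], [0, 0, 0]], [-1, [0, 0, 0.1], [0, 0, 0]], [-1, [0, 0, 0.1], [0, 0, 0]], [-1, [0, 0, 0], [0, 0, 0]], [-1, [0, 0, 0], [0, 0, 0]]]'

```text
clock: 26.15
eef_pos: [0.6079, -0.1549, 0.1233]
tool_rot: [0.001, 1.0, 0.0, -0.0]
ft_force: [-0.5, -0.2, -2.5]
grip_width: 0.0462
```

Request:
play_rows --moves '[[-1, [0, 0, 0.1], [0, 0, 0]], [-1, [0, 0, 0.1], [0, 0, 0]], [-1, [0, 0, 0], [0, 0, 0]]]'

```text
clock: 26.4
eef_pos: [0.6081, -0.1549, 0.1216]
tool_rot: [0.001, 1.0, -0.0, 0.0]
ft_force: [-0.2, -0.5, -0.4]
grip_width: 0.047
```

Request:
play_rows --moves '[[-1, [0, 0, 0.1], [0, 0, 0]], [-1, [0, 0, 0], [0, 0, 0]], [-1, [0, 0, 0], [0, 0, 0]]]'

```text
clock: 26.65
eef_pos: [0.6084, -0.1548, 0.1216]
tool_rot: [0.001, 1.0, -0.0, 0.001]
ft_force: [-0.9, 1.2, 6.3]
grip_width: 0.0465
```

The force shows the bottle is on the floor, so I'll release it, rise and pull back.

Request:
play_rows --moves '[[0.5, [0, 0, 0], [0, 0, 0]], [0.5, [0, 0, 0], [0, 0, 0]], [0.5, [0, 0, 0], [0, 0, 0]], [0.5, [0, 0, -1], [0, 0, 0]], [0.5, [0, 0, -2], [0, 0, 0]], [0.5, [0, 0, -3], [0, 0, 0]], [0.5, [0, 0, -3], [0, 0, 0]], [0.5, [0, 0, -2], [0, 0, 0]], [0.5, [2, 0, -2], [0, 0, 0]], [0.5, [3, 0, 0], [0, 0, 0]], [0.5, [3, 0, 0], [0, 0, 0]], [0.5, [3, 0, 0], [0, 0, 0]]]'

```text
clock: 27.65
eef_pos: [0.4971, -0.1545, 0.2512]
tool_rot: [0.001, 1.0, -0.0, 0.001]
ft_force: [-1.5, -0.4, 0.1]
grip_width: 0.064
```

Request:
play_rows --moves '[[0.5, [3, 0, 0], [0, 0, 0]], [0.5, [3, 0, 0], [0, 0, 0]], [0.5, [3, 0, 0], [0, 0, 0]], [0.5, [2, 0, 0], [0, 0, 0]], [0.5, [0, 0, 0], [0, 0, 0]], [0.5, [0, 0, 0], [0, 0, 0]], [0.5, [0, 0, 0], [0, 0, 0]]]'

```text
clock: 28.23
eef_pos: [0.3888, -0.1545, 0.2511]
tool_rot: [0.001, 1.0, -0.0, 0.001]
ft_force: [0.4, 0.5, 0.1]
grip_width: 0.0639
```

Run:
```python
from h import *
print(bot.get_obs()["eef_pos"])
Q=[]
for n in("scene","side"):
    p,d=bot.camera(n);cv2.imwrite(f"pics/{n}9.png",p[:,:,::-1]);Q.append(cloud(n,p,d)[0])
P=np.vstack(Q)
for nm,x,y,z0 in(("A",.4435,-.3785,.147),("B",.456,.397,.147),("C",.608,-.155,.147),("packet",.5375,.302,.085),("amber",.5255,-.064,.09),("jar",.537,-.29,.066),("infusion",.6275,.159,.19)):
    m=P[(np.hypot(P[:,0]-x,P[:,1]-y)<.045)&(P[:,2]>z0)&(P[:,2]<z0+.02)]
    print(nm,np.percentile(m,2,0).round(3),np.percentile(m,98,0).round(3))
```

```text
[ 0.38877666 -0.15446872  0.2510841 ]
A [ 0.419 -0.401  0.148] [ 0.464 -0.355  0.157]
B [0.435 0.375 0.148] [0.48  0.422 0.158]
C [ 0.586 -0.176  0.148] [ 0.631 -0.13   0.158]
packet [0.509 0.278 0.086] [0.565 0.326 0.1  ]
amber [ 0.511 -0.079  0.09 ] [ 0.539 -0.049  0.104]
jar [ 0.502 -0.325  0.066] [ 0.564 -0.256  0.073]
infusion [0.612 0.141 0.191] [0.643 0.176 0.208]
```

View pics/scene9.png

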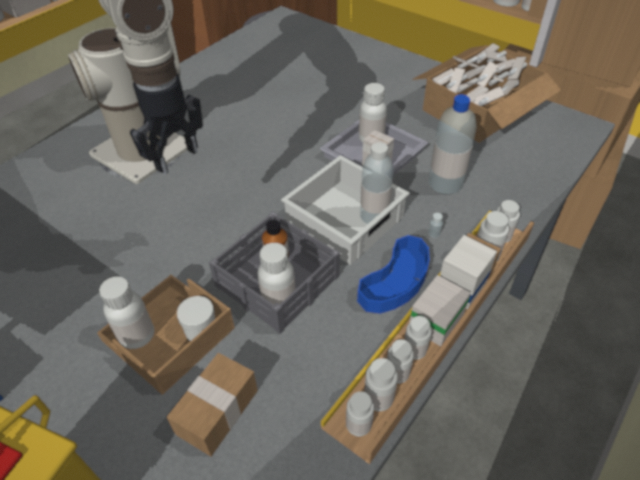

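All three bottles stand upright: A in the shelf box at (127,315), B in the tray at (373,115) and C in the crate at (275,270). The bystanders have not moved and the arm is clear.

```bash
python3 -c "
from workcell import bot
print(bot.job_done())"
```

```text
the job is handed in; nothing more can be done
None
```

All three bottles are sorted and the job is handed in at about 28 s of the 70 s allowed. Each was gripped by the cap, weighed hanging, and lowered until the wrist force showed it on the floor. The hand-in itself gave no verdict.

| Bottle (tote position) | Weight felt | Container | Middle of bottle (x, y) |
|---|---|---|---|
| (0.530, 0.072) | about 480 g | cardboard shelf box | (0.442, −0.378) |
| (0.537, 0.160) | about 340 g | steel tray | (0.457, 0.398) |
| (0.620, 0.063) | about 185 g | slatted crate | (0.608, −0.153) |

- **Last checks:** the final camera pass put all three cap tops at about 0.155 m, which fits a bottle standing upright on its container floor. The packet, amber bottle, jar and infusion bottle measured within 1–2 mm of where they started, apart from one edge of the jar. That edge read 9 mm different, but its other edges matched and its new width is closer to the true 66 mm, so I put it down to stray points. The bench items look unmoved in the last picture; I did not measure them.
- **Least certain:** the 340 g reading is close to the 350 g limit, and the force noise leaves about 15–20 g of uncertainty. Within 30 g of the limit either neighbour is accepted, and the tray had the larger margin.
- **Unexpected force:** each grip showed 5–6 N upward, probably the fingers swinging forward as they closed. It did no visible harm.

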